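# Draw the sample tray home and put the jar on the balance

## Task

Hook the fingertips behind the far lip of the red tray that holds the capped jar and drag it, sliding on the bench, towards you into the aluminium fence until its near lip lies square against the steel stop plate; hold it pressed home there for a second with about 13 N, never more than 20 N on the tray and never lifting it or upsetting what stands in it. Then take that jar out of the tray and set it gently upright in the middle of the balance pan, leaving the tray in the fence with both open glasses standing in it.

Things in the scene. Friction and masses are not known exactly. Their poses are not given: they have to be found in the camera images.
- tray: Red plastic open tray, 294 x 199 x 45 mm, 0.4 to 0.8 kg, free to slide on the bench (loaded, it drags with about 3 to 7 N). Origin: centre of its underside. x along the long side, y along the short side, z up; it starts with its long side roughly across the bench, -y side far from the robot. Inner floor 7 mm up; walls lean outward to the rim.
- tray_far_lip (a point): Middle of the far (-y) lip's outer edge, at tray (0, -0.0995, 0.045). The lip is the outermost part, 32 to 45 mm above the bench: a fingertip reaching down outside it catches on it. At least 20 mm of free bench lies behind it at its middle, before a case 53 mm high.
- tray_near_lip (a point): Middle of the near (+y) lip's outer edge, at tray (0, 0.0995, 0.045): the part that meets the stop plate. With the tray home, tray x lies along fence y, its origin within 10 mm of the fence's middle line, between the cheeks.
- fence: Rigid aluminium fence fixed at the bench's front, a U open to the back: bar 336 mm long, 48 high; cheeks 40 mm deep, 316 apart inside, then flaring to x = 0.065. Origin: middle of the bar's inner face at bench height; x to the back, y left. In the U a rigid steel stop plate parallel to the bar, 45 mm high: its face is anywhere from x = 0.010 to 0.028, not measured: find it by feel.
- jar: Capped sample jar (white screw cap), 42 mm diameter, 62 mm high, 60 g, standing on the tray's floor; grip cap or body. Origin: centre of its underside, z up. It stands in one of three places about 80 mm apart along the tray's middle; two open glasses have the others.
- glass_a: Open, clear, straight glass cup, 36 mm diameter, 63 mm high, standing in the tray; stays there. Origin: centre of its underside, z up.
- glass_b: Open, clear, straight glass cup, 38 mm diameter, 59 mm high, standing in the tray; stays there. Origin: centre of its underside, z up.
- pan_centre (a point): Centre of the top of the balance's flat square steel pan, 150 mm deep by 168 mm wide, 71 mm above the bench. The balance is fixed; its display lies in front of the pan.
- balance: Electronic top-loading balance, 248 x 184 mm, 72 mm high, fixed on the bench to the right of the fence. Origin: centre of its underside. Its pan takes the jar.

How it is judged (in metres and radians):
On the way, in this order (a step that is already met when the one before it is completed fails the run):
1. with the fingertips behind the far lip, the tray is being dragged (over 30 mm so far) (y of the grasp point in the frame of tray below -0.102 m and contact force between the fingers and tray above 1 N and distance of tray from where it was at the start of the episode above 0.03 m), for 0.1 s.
2. the tray stands still, square in the fence, pressed against the stop plate with more than 9 N from behind its far lip (sliding alone takes less than 7 N) (y of the grasp point in the frame of tray below -0.102 m and contact force between the fingers and tray above 9 N and linear speed of tray below 0.005 m/s and x of tray_near_lip in the frame of fence below 0.031 m and angle between the x axis of tray and the y axis of fence, either way round below 0.035 rad), for 0.4 s.
3. the jar is lifted out of the tray (height (world z) of jar above 0.06 m), for 0.1 s.
At the end, for the whole second after the job is handed in: The tray lies flat on the bench inside the fence, near lip no more than 31 mm behind the bar's face (where the stop plate may be set) and parallel to it within 2 degrees; the jar stands upright at rest on the pan, within 30 mm of its centre; both glasses stand upright in the tray (x of tray_near_lip in the frame of fence below 0.031 m and angle between the x axis of tray and the y axis of fence, either way round below 0.035 rad and height (world z) of tray below 0.006 m and linear speed of each of tray, jar below 0.02 m/s and horizontal distance between jar and pan_centre below 0.03 m and height (world z) of jar between 0.066 and 0.078 m and angle between jar's own z axis and vertical below 0.1 rad and angle between each of glass_a, glass_b's own z axis and vertical below 0.15 rad and horizontal distance between each of glass_a, glass_b and tray below 0.14 m and height (world z) of each of glass_a, glass_b below 0.02 m); the robot touches nothing.
It fails at once if the robot pushes or pulls the tray with more than 20 N (contact force between any of the arm, the fingers and tray above 20 N).
It fails at once if the tray is lifted or tilted (height (world z) of tray above 0.012 m or angle between tray's own z axis and vertical above 0.08 rad).
It fails at once if the jar or a glass is upset (angle between any of jar, glass_a, glass_b's own z axis and vertical above 0.5 rad).
It fails at once if a glass is taken out of the tray (height (world z) of any of glass_a, glass_b above 0.045 m).
It fails at once if the jar is dropped or slammed onto the balance (contact force between jar and balance above 30 N).
It also fails if it takes over 64 s, if anything falls off the work surface, if the arm or the gripper's body presses on something with over 40 N, if the wrist force passes 120 N, or if a joint passes its speed limit or range.

## Robot

A 6-joint arm with a two-finger parallel gripper is mounted at the origin on a cart in front of the work surface, level with it; the furniture and walls round the work are solid. World frame = base frame: x ahead of the robot, y to its left, z up, the work surface at z = 0. Lengths are in mm, angles in rad, forces in N, time in s.
With the tool pointing down it reaches from about 350 to 1000 mm from the base axis. Payload 7.1 kg.
Tool frame: the origin (TCP) lies midway between the tips of the shut fingers; the grasp point (between the pads) lies 19 mm behind it; z points along the fingers, y is the line along which they close (so a half turn about z gives the same grasp; the last joint's range is limited). The gripper opens to 85 mm and grips with 20 to 120 N. Pads are 22 mm wide; open, the fingers measure 114 mm over their backs; the gripper's body (76 mm by 85 mm) begins 54 mm behind the grasp point. The pads swing forward as they close: fully open they stand 13 mm farther back than shut.
Start: joints at [1.286, 0.423, 1.63, -0, 1.089, -0.019], TCP at [164.144, 603.044, 231.319] pointing down, gripper open.
Joint ranges: [-3, 3], [-0.9, 2.11], [0.09, 2.58], [-1.31, 4.45], [0.11, 2.69], [-2.54, 2.54]. Speed limits (rad/s): [2.39, 2.39, 3.01, 3.14, 3.14, 3.14].

## Interface

Orientations are given as a rotation vector (axis times angle).
In Python, from rig import sense, read_camera, get_calibration, close_job gives the robot as it stands. The module is installed in compiled form; this text tells all that it offers.
- The arm moves only by the tool step_arm, never from a script. Its argument "moves" is a list of rows, each an object with "offset": the shift along the tool's x, y, z in units of 25 mm (1.0 is 25 mm), a list of three; "dr": the turn, a rotation vector about the tool's x, y, z in units of 8 degrees (1.0 is 8 degrees), a list of three; "grip": the finger opening in mm, from 0 to 85.4. A call has 1 to 5 rows; each row is the pose to reach, as a shift and turn from the pose commanded when the call began, along the tool's axes at that moment; what a row does not reach only later rows make up. A row lasts 1/10 s, in which the tool goes at most 50 mm and 8.59 degrees, less where a joint would pass 70% of its speed; a pose out of reach is approached as far as the arm can. A call with a gripper value outside its range is refused whole. The fingers move at their own pace and stop on an object; "grip_force" is the grip in N (left out, the last holds). Time passes only in rows, so rows that repeat a pose let the fingers close. It gives the time, the measured TCP pose, the force, the opening and the grip force at its end, in the units of the state.
- sense(): the state, without advancing time (a new reading comes with each control period).
- read_camera(name): name is "side" or "top" or "wrist"; returns the picture (420x560x3 uint8, blue, green, red); there is no depth.
- get_calibration(name): a dict with "K" (3x3 intrinsics, pixels), "k1" (the pictures are not rectified: a ray, as slopes to the right and down, at radius r is drawn at 1 + k1 r^2 times it, then the intrinsics apply), "world_to_cam" (4x4, takes a point from world to camera coordinates). Camera axes: x right, y up, looking along -z (the intrinsics and any distortion apply to the point x, -y, -z); pixel columns grow to the right and rows downward; lengths in mm; the calibration is good to about 2 mm. A picture is of the moment at which its call begins: read the wrist's pose just before it. get_calibration takes no time and is no camera call; for the wrist camera it gives the pose at the moment of the call.
- close_job(): hands the job in; it is judged then, once.
The state is a dict: "clock": time; "joint_positions": joint angles; "qvel": joint speeds; "joint_efforts": joint torques, N m; "ee_pos": TCP position; "tcp_rot": TCP orientation; "ft_force": force on the tool from outside, world axes, zero at the start; "ft_torque": the same for the moment, N m; "grip_width": finger opening in mm; "grasp_force": force on a finger pad.
Only numpy, scipy, OpenCV 4.12 (cv2) and the standard library are available. Lean on these libraries where they do the work, as an engineer would, in place of code of your own. Each camera call takes 0.05 s, during which the arm holds its last target. There are 200 camera calls.

## Working session

There is one attempt and no reset: what is moved stays moved. The work goes in short steps, Python scripts to look and compute and a tool call to move; the robot and the scene stay as the last step left them, time stands still between calls to the robot, and variables do not carry over. Pictures are saved under pics/ and viewed, at most 11 in all, crops included, and the job is handed in when it is done.

Besides the shell and the picture viewer there is one more tool, called after ">>>" by a JSON object that holds its "op" and its "data". step_arm: Moves the arm, as the interface text tells. Its arguments: {"type":"object","properties":{"moves":{"type":"array","items":{"type":"object","properties":{"offset":{"type":"array","items":{"type":"number"}},"dr":{"type":"array","items":{"type":"number"}},"grip":{"type":"number"}}}},"grip_force":{"type":"number"}},"required":["moves"]}

```bash
mkdir -p pics
cat > h.py <<'E'
import numpy as np, cv2
from rig import *
from scipy.spatial.transform import Rotation as R
def ray(c,uv):
    K=np.array(c["K"]);k1=c["k1"];T=np.array(c["world_to_cam"])
    d=np.array([(uv[0]-K[0,2])/K[0,0],(uv[1]-K[1,2])/K[1,1]]);s=d.copy()
    for _ in range(20): s=d/(1+k1*(s@s))
    v=T[:3,:3].T@np.array([s[0],-s[1],-1.0]); o=-T[:3,:3].T@T[:3,3]
    return o,v
def plane(c,uv,z):
    o,v=ray(c,uv); return o+v*(z-o[2])/v[2]
def proj(c,p):
    K=np.array(c["K"]);T=np.array(c["world_to_cam"]);q=T[:3,:3]@np.array(p,float)+T[:3,3]
    s=np.array([q[0],-q[1]])/-q[2]; s=s*(1+c["k1"]*(s@s)); return K[:2,:2]@s+K[:2,2]
def rel(target):
    "world target TCP -> offset units in tool frame"
    s=sense(); return R.from_rotvec(s["tcp_rot"]).inv().apply(np.array(target)-s["ee_pos"])/25
E
python3 - <<'E'
from h import *
s=sense(); print(s)
for n in("top","side"):
    im=read_camera(n); cv2.imwrite(f"pics/{n}0.png",im)
    c=get_calibration(n);o,_=ray(c,(280,210)); print(n,o.round(),plane(c,(280,210),0).round())
E
```

```text
{'clock': 0.0, 'joint_positions': array([ 1.28599051e+00,  4.23851985e-01,  1.63070195e+00, -1.42782743e-05,
        1.08858474e+00, -1.89955615e-02]), 'qvel': array([ 7.61556519e-04, -3.31076046e-05, -5.43543750e-04, -9.36368341e-04,
       -7.40425418e-04, -4.23735038e-04]), 'joint_efforts': array([-1.04398863e-03, -5.57397830e+01, -2.81726772e+01, -1.33669732e-04,
        7.54724024e-03, -7.90117667e-06]), 'ee_pos': array([164.00364227, 602.52870691, 230.53403193]), 'tcp_rot': array([-4.16265861e-01, -3.11366826e+00,  2.40335661e-03]), 'ft_force': array([-0.4408423 ,  0.58603388, -0.0208627 ]), 'ft_torque': array([ 0.04302   , -0.06671032,  0.00883062]), 'grasp_force': 0.0, 'grip_width': 85.64534605121287}
top [396.  35. 911.] [515.  21.   0.]
side [483. 768. 694.] [520. -91.   0.]
```

View pics/top0.png

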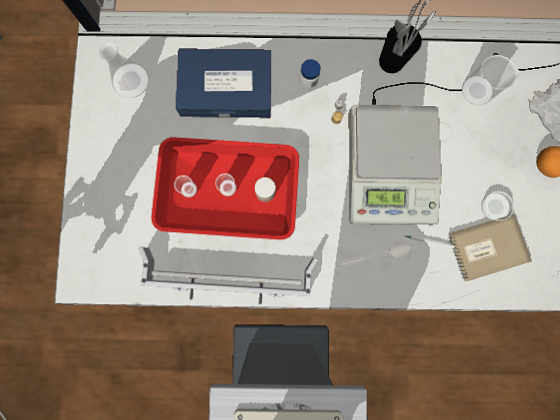

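View pics/side0.png

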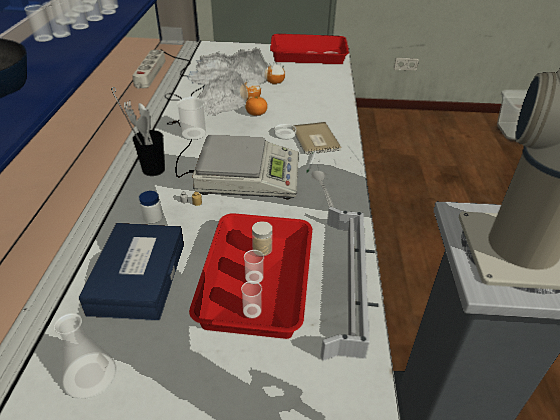

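Run:
```python
from h import *
im=cv2.imread("pics/top0.png");c=get_calibration("top")
print("f",c["K"][0][0],c["k1"], "px per mm at 45:",np.linalg.norm(proj(c,[450,100,45])-proj(c,[450,200,45]))/100)
hsv=cv2.cvtColor(im,cv2.COLOR_BGR2HSV)
m=(((hsv[...,0]<8)|(hsv[...,0]>172))&(hsv[...,1]>150)&(hsv[...,2]>60)).astype(np.uint8)
m[:, :130]=0; m[:,320:]=0; m[:120]=0
cs,_=cv2.findContours(m,cv2.RETR_EXTERNAL,cv2.CHAIN_APPROX_NONE);k=max(cs,key=cv2.contourArea)
P=np.array([plane(c,p[0],45)[:2] for p in k],np.float32)
r=cv2.minAreaRect(P); print("tray",r, cv2.boxPoints(r).round(1).tolist())
mb=cv2.inRange(hsv,(100,80,20),(130,255,200)); mb[:, :165]=0; mb[:,285:]=0; mb[130:]=0
cs,_=cv2.findContours(mb,cv2.RETR_EXTERNAL,cv2.CHAIN_APPROX_NONE);k=max(cs,key=cv2.contourArea)
for z in (0,53):
    P=np.array([plane(c,p[0],z)[:2] for p in k],np.float32);r=cv2.minAreaRect(P);print("case z",z,r,cv2.boxPoints(r).round(1).tolist())
for n,uv,z in(("jar",(265,188),69),("ga",(181,182),68),("gb",(226,180),68)): print(n,plane(c,uv,z).round(1))
crop=im[100:300,135:335]; cv2.imwrite("pics/c1.png",cv2.resize(crop,(600,600),interpolation=cv2.INTER_CUBIC))
crop=im[95:235,340:450]; cv2.imwrite("pics/c2.png",cv2.resize(crop,(440,560),interpolation=cv2.INTER_CUBIC))
```

```text
f 429.70063809848534 -0.022342678875480245 px per mm at 45: 0.49612354749789345
tray ((554.7870483398438, 133.84652709960938), (291.185791015625, 196.2353973388672), 87.04432678222656) [[449.29998779296875, -6.5], [645.2999877929688, -16.600000381469727], [660.2999877929688, 274.20001220703125], [464.29998779296875, 284.29998779296875]]
case z 0 ((801.4546508789062, 151.64474487304688), (209.6437225341797, 159.566650390625), 89.93550109863281) [[721.5999755859375, 46.900001525878906], [881.0999755859375, 46.70000076293945], [881.4000244140625, 256.3999938964844], [721.7999877929688, 256.6000061035156]]
case z 53 ((777.8751831054688, 144.8765106201172), (197.44464111328125, 150.2815399169922), 89.9355239868164) [[702.5999755859375, 46.20000076293945], [852.9000244140625, 46.099998474121094], [853.0999755859375, 243.5], [702.7999877929688, 243.6999969482422]]
jar [549.6  52.5  69. ]
ga [559.2 220.6  68. ]
gb [564.7 130.7  68. ]
```

View pics/c1.png

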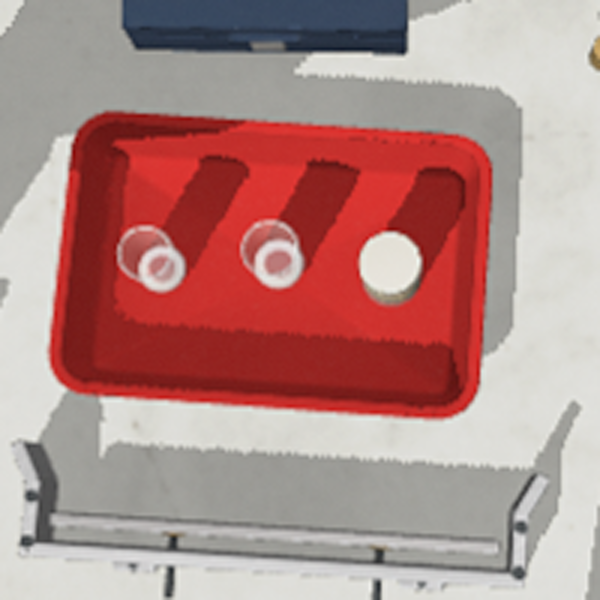

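View pics/c2.png

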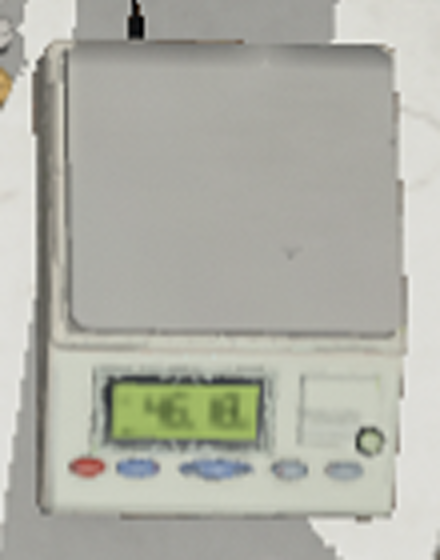

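The top view shows the tray (crop corners around (75,115)–(490,415)), jar at crop (390,260), the fence bar running from (27,541) to (518,573) with the stop plate strip in front, and the blue case's front foot at crop row about 50. The second crop shows the pan from (68,45) to (400,332).

Run:
```python
from h import *
c=get_calibration("top")
f=lambda u,v,z:plane(c,(135+(u-1)/3,100+(v-1)/3),z)[:2]
D=[f(*p,48) for p in((27,541),(32,496),(518,573),(520,528))]
print("dots",np.round(D,1).tolist(),"dist",np.linalg.norm(D[0]-D[2]),np.linalg.norm(D[1]-D[3]))
v=D[2]-D[0];v2=D[3]-D[1];print("fence yaw deg (y axis)",[np.degrees(np.arctan2(-(-a[0]),-a[1])) for a in(v,v2)],"mid",(D[0]+D[2])/2,(D[1]+D[3])/2)
a,b=f(50,516,45),f(497,542,45);print("plate face",a,b,np.linalg.norm(a-b),"yaw",np.degrees(np.arctan2((b-a)[0],-(b-a)[1])))
g=lambda u,v,z:plane(c,(340+(u-1.5)/4,95+(v-1.5)/4),z)[:2]
Q=[g(*p,71) for p in((68,43),(393,45),(401,334),(70,331))];print("pan",np.round(Q,1).tolist(),np.mean(Q,0))
# jar by side view + top view rays
s=get_calibration("side");im=cv2.imread("pics/side0.png")
for n,uv in(("jar",(262,229)),("gmid",(254,257)),("gleft",(252,289))): print(n,"side top",plane(s,uv,69).round(1))
j=f(390,260,69);print("jar top view",j, "gmid",f(270,246,67),"gleft",f(146,252,67))
sz=cv2.cvtColor(im,cv2.COLOR_BGR2HSV);hs=sz
m=(((hs[...,0]<8)|(hs[...,0]>172))&(hs[...,1]>150)&(hs[...,2]>60)).astype(np.uint8);m[:200]=0
cs,_=cv2.findContours(m,cv2.RETR_EXTERNAL,cv2.CHAIN_APPROX_NONE);k=max(cs,key=cv2.contourArea)
P=np.array([plane(s,p[0],45)[:2] for p in k],np.float32);r=cv2.minAreaRect(P);print("tray side",r,cv2.boxPoints(r).round(1).tolist())
print("case front foot",f(130,48,0),f(405,52,0))
print("case front foot side",plane(s,(155,316),0),plane(s,(181,262),0))
```

```text
dots [[364.2, 289.9], [393.7, 288.3], [349.1, -34.6], [378.4, -35.7]] dist 324.8663120154074 324.3909519347745
fence yaw deg (y axis) [np.float64(-2.6658946127020156), np.float64(-2.7131492717352588)] mid [356.64679053 127.6804913 ] [386.03983603 126.28474689]
plate face [380.76364362 276.41951385] [368.89625438 -20.79261202] 297.44895812916315 yaw -2.286549736616642
pan [[724.3, -131.8], [726.6, -299.0], [575.3, -296.8], [573.9, -130.9]] [ 650.00441087 -214.60106124]
jar side top [548.7  58.1  69. ]
gmid side top [556.5 138.7  69. ]
gleft side top [551.9 217.7  69. ]
jar top view [552.97776751  53.19841699] gmid [561.49688184 133.39599351] gleft [556.06633017 215.94531905]
tray side ((553.2823486328125, 140.90184020996094), (306.623046875, 197.9935760498047), 86.88604736328125) [[446.1000061035156, -6.800000190734863], [643.7999877929688, -17.600000381469727], [660.5, 288.6000061035156], [462.79998779296875, 299.3999938964844]]
case front foot [721.46302413 249.3690594 ] [721.61944934  46.64732411]
case front foot side [727.9634415  234.48109379   0.        ] [711.67730233  95.36530005   0.        ]
```

```bash
cat >> h.py <<'E'
fy=np.array([0.0465,0.9989,0]);fx=np.array([0.9989,-0.0465,0])
def goal(p,y=fy):
    s=sense();A=R.from_rotvec(s["tcp_rot"]);z=np.array([0,0,-1.]);best=None
    for q in(y,-y):
        B=R.from_matrix(np.c_[np.cross(q,z),q,z]); d=(A.inv()*B).as_rotvec()
        if best is None or np.linalg.norm(d)<np.linalg.norm(best): best=d
    print("pos",s["ee_pos"].round(1),"offset",(A.inv().apply(np.array(p)-s["ee_pos"])/25).round(3),"dr",(np.degrees(best)/8).round(3),"F",s["ft_force"].round(2),"t",round(s["clock"],2)); print("axes x,y,z cols\n",A.as_matrix().round(3))
E
python3 -c "
from h import *
goal([684,127,150])"
```

```text
pos [164.  602.6 230.6] offset [-25.067 -12.887   3.241] dr [-1.000e-02 -1.000e-03 -1.571e+00] F [-0.63  0.13 -0.07] t 0.1
axes x,y,z cols
 [[-0.965  0.263 -0.   ]
 [ 0.263  0.965 -0.001]
 [ 0.    -0.001 -1.   ]]
```

>>> {"op": "step_arm", "data": {"moves": [{"offset":[-8,-4,0],"dr":[0,0,-1.57],"grip":85},{"offset":[-8,-4,0],"dr":[0,0,-1.57],"grip":85},{"offset":[-8,-4,0],"dr":[0,0,-1.57],"grip":85},{"offset":[-8,-4,0],"dr":[0,0,-1.57],"grip":85},{"offset":[-8,-4,0],"dr":[0,0,-1.57],"grip":85}]}}

```text
clock: 0.6
ee_pos: [332.8, 451.3, 231.0]
tcp_rot: [-0.076, -3.141, 0.002]
ft_force: [-0.7, -0.1, 0.6]
grip_width: 85.1
grasp_force: 0.0
```

```bash
python3 -c "
from h import *
goal([684,127,150])"
```

```text
pos [332.8 451.3 231. ] offset [-14.66  -12.268   3.255] dr [-0.009 -0.    -0.015] F [-0.67 -0.05  0.59] t 0.6
axes x,y,z cols
 [[-0.999  0.049 -0.   ]
 [ 0.049  0.999 -0.001]
 [ 0.    -0.001 -1.   ]]
```

>>> {"op": "step_arm", "data": {"moves": [{"offset":[-1.5,-1.25,0],"dr":[0,0,0],"grip":85},{"offset":[-3,-2.5,0],"dr":[0,0,0],"grip":85},{"offset":[-4.5,-3.8,0],"dr":[0,0,0],"grip":85},{"offset":[-6,-5,0],"dr":[0,0,0],"grip":85},{"offset":[-7.3,-6.1,0],"dr":[0,0,0],"grip":85}]}}

```text
clock: 1.1
ee_pos: [507.4, 291.3, 231.1]
tcp_rot: [-0.074, -3.141, 0.0]
ft_force: [0.1, 1.0, -0.4]
grip_width: 85.0
grasp_force: 0.0
```

```bash
python3 -c "
from h import *
goal([684,127,120])"
```

```text
pos [507.4 291.3 231.1] offset [-7.365 -6.23   4.446] dr [-0.002 -0.001 -0.005] F [ 0.1   1.   -0.36] t 1.1
axes x,y,z cols
 [[-0.999  0.047 -0.   ]
 [ 0.047  0.999 -0.   ]
 [ 0.    -0.    -1.   ]]
```

>>> {"op": "step_arm", "data": {"moves": [{"offset":[-1.5,-1.25,0],"dr":[0,0,0],"grip":85},{"offset":[-3,-2.5,0],"dr":[0,0,0],"grip":85},{"offset":[-4.5,-3.8,1],"dr":[0,0,0],"grip":85},{"offset":[-6,-5,2.5],"dr":[0,0,0],"grip":85},{"offset":[-7.36,-6.23,4],"dr":[0,0,0],"grip":85}]}}

```text
clock: 1.6
ee_pos: [669.8, 141.5, 146.6]
tcp_rot: [0.074, 3.14, 0.0]
ft_force: [0.2, 0.3, -0.3]
grip_width: 84.6
grasp_force: 0.0
```

Run:
```python
from h import *
c=get_calibration("wrist");im=read_camera("wrist");cv2.imwrite("pics/w1.png",im)
goal([684,127,5])
for p in([654,128,45],[649,27,45],[658.6,228,45],[721.5,150,0],[684,85,20]): print(p,proj(c,p).round())
```

```text
pos [670.4 136.7 140.1] offset [-0.583 -0.346  5.403] dr [-0.021 -0.029 -0.02 ] F [ 2.09 -1.46 -2.55] t 1.65
axes x,y,z cols
 [[-0.999  0.049 -0.004]
 [ 0.049  0.999 -0.003]
 [ 0.004 -0.003 -1.   ]]
[654, 128, 45] [264. 189.]
[649, 27, 45] [139. 189.]
[658.6, 228, 45] [388. 189.]
[721.5, 150, 0] [292. 242.]
[684, 85, 20] [220. 216.]
```

View pics/w1.png

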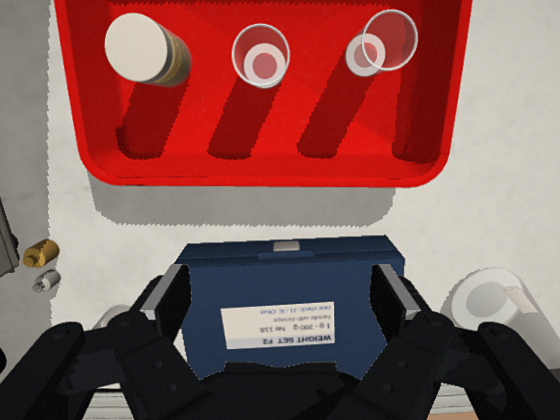

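The wrist view puts the far lip at row 187 and the case foot at row 242, matching my predictions; there is room to go down between them.

>>> {"op": "step_arm", "data": {"moves": [{"offset":[0,0,0],"dr":[0,0,0],"grip":85},{"offset":[0,0,0],"dr":[0,0,0],"grip":85},{"offset":[0,0,0],"dr":[0,0,0],"grip":85}]}}

```text
clock: 1.95
ee_pos: [668.2, 144.0, 148.5]
tcp_rot: [0.071, 3.14, 0.001]
ft_force: [-0.4, -0.1, 0.1]
grip_width: 85.1
grasp_force: 0.0
```

```bash
python3 -c "
from h import *
goal([684,127,6])"
```

```text
pos [668.2 144.  148.5] offset [-0.657 -0.653  5.702] dr [0.004 0.009 0.007] F [-0.36 -0.07  0.1 ] t 1.95
axes x,y,z cols
 [[-0.999  0.046  0.001]
 [ 0.046  0.999  0.   ]
 [-0.001  0.001 -1.   ]]
```

>>> {"op": "step_arm", "data": {"moves": [{"offset":[-0.66,-0.65,0.5],"dr":[0,0,0],"grip":85},{"offset":[-0.66,-0.65,2],"dr":[0,0,0],"grip":85},{"offset":[-0.66,-0.65,3.5],"dr":[0,0,0],"grip":85},{"offset":[-0.66,-0.65,4.5],"dr":[0,0,0],"grip":85},{"offset":[-0.66,-0.65,5],"dr":[0,0,0],"grip":85}]}}

```text
clock: 2.45
ee_pos: [682.6, 127.0, 21.3]
tcp_rot: [-0.071, -3.139, 0.0]
ft_force: [0.3, 0.2, -0.3]
grip_width: 85.0
grasp_force: 0.0
```

>>> {"op": "step_arm", "data": {"moves": [{"offset":[0,0,0.3],"dr":[0,0,0],"grip":85},{"offset":[0,0,0.55],"dr":[0,0,0],"grip":85},{"offset":[0,0,0.55],"dr":[0,0,0],"grip":85},{"offset":[0,0,0.55],"dr":[0,0,0],"grip":85}]}}

```text
clock: 2.85
ee_pos: [684.8, 126.1, 9.8]
tcp_rot: [0.073, 3.139, 0.001]
ft_force: [0.1, 0.0, -0.3]
grip_width: 84.9
grasp_force: 0.0
```

```bash
python3 -c "
from h import *
goal(np.array([654.2,128.7,6])+11*fx)"
```

```text
pos [684.8 126.1   9.8] offset [0.787 0.045 0.151] dr [ 0.003  0.012 -0.   ] F [ 0.09  0.01 -0.27] t 2.85
axes x,y,z cols
 [[-0.999  0.047  0.002]
 [ 0.047  0.999  0.   ]
 [-0.002  0.    -1.   ]]
```

>>> {"op": "step_arm", "data": {"moves": [{"offset":[0.2,0.02,0.15],"dr":[0,0,0],"grip":85},{"offset":[0.4,0.03,0.15],"dr":[0,0,0],"grip":85},{"offset":[0.55,0.03,0.15],"dr":[0,0,0],"grip":85},{"offset":[0.65,0.03,0.15],"dr":[0,0,0],"grip":85},{"offset":[0.7,0.03,0.15],"dr":[0,0,0],"grip":85}]}}

```text
clock: 3.35
ee_pos: [666.2, 127.5, 5.0]
tcp_rot: [-0.073, -3.141, 0.0]
ft_force: [-0.6, -0.2, -0.3]
grip_width: 84.8
grasp_force: 0.0
```

>>> {"op": "step_arm", "data": {"moves": [{"offset":[0.05,0,0],"dr":[0,0,0],"grip":85},{"offset":[0.1,0,0],"dr":[0,0,0],"grip":85},{"offset":[0.15,0,0],"dr":[0,0,0],"grip":85},{"offset":[0.2,0,0],"dr":[0,0,0],"grip":85},{"offset":[0.25,0,0],"dr":[0,0,0],"grip":85}]}}

```text
clock: 3.85
ee_pos: [660.9, 127.9, 5.0]
tcp_rot: [0.073, 3.139, 0.0]
ft_force: [3.6, 1.2, -1.2]
grip_width: 84.7
grasp_force: 1.5
```

>>> {"op": "step_arm", "data": {"moves": [{"offset":[0.1,-0.02,0],"dr":[0,0,0],"grip":85},{"offset":[0.22,-0.05,0],"dr":[0,0,0],"grip":85},{"offset":[0.36,-0.08,0],"dr":[0,0,0],"grip":85},{"offset":[0.52,-0.12,0],"dr":[0,0,0],"grip":85},{"offset":[0.7,-0.16,0],"dr":[0,0,0],"grip":85}]}}

```text
clock: 4.35
ee_pos: [642.4, 124.5, 5.0]
tcp_rot: [0.073, 3.14, 0.0]
ft_force: [4.0, 0.9, -0.3]
grip_width: 85.0
grasp_force: 1.8
```

>>> {"op": "step_arm", "data": {"moves": [{"offset":[0.2,-0.045,0],"dr":[0,0,0],"grip":85},{"offset":[0.4,-0.09,0],"dr":[0,0,0],"grip":85},{"offset":[0.6,-0.14,0],"dr":[0,0,0],"grip":85},{"offset":[0.7,-0.16,0],"dr":[0,0,0],"grip":85},{"offset":[0.75,-0.18,0],"dr":[0,0,0],"grip":85}]}}

```text
clock: 4.85
ee_pos: [623.5, 121.0, 5.0]
tcp_rot: [0.073, 3.141, 0.0]
ft_force: [4.5, 1.2, 1.0]
grip_width: 84.8
grasp_force: 1.9
```

```bash
cat >> h.py <<'E'
def tray(show=None):
    im=read_camera("top");c=get_calibration("top");hsv=cv2.cvtColor(im,cv2.COLOR_BGR2HSV)
    m=(((hsv[...,0]<8)|(hsv[...,0]>172))&(hsv[...,1]>150)&(hsv[...,2]>60)).astype(np.uint8)
    m[:, :130]=0; m[:,320:]=0; m[:120]=0
    if show: cv2.imwrite(show,cv2.resize(im[100:320,120:340],(594,594),interpolation=cv2.INTER_CUBIC))
    cs,_=cv2.findContours(m,cv2.RETR_EXTERNAL,cv2.CHAIN_APPROX_NONE);k=max(cs,key=cv2.contourArea)
    P=np.array([plane(c,p[0],45)[:2] for p in k])
    F=np.c_[(P-[386,126.3])@fx[:2],(P-[386,126.3])@fy[:2]]
    r=cv2.minAreaRect(F.astype(np.float32))
    f=F[np.abs(F[:,1])<110]
    near=f[f[:,0]<np.median(f[:,0])-50]
    a=np.polyfit(near[:,1],near[:,0],1)
    print("fence-frame (from cheek dots): near x %.1f slope deg %.2f; y range %.1f %.1f mid %.1f; "%(a[1],np.degrees(a[0]),F[:,1].min(),F[:,1].max(),(F[:,1].min()+F[:,1].max())/2),r)
E
python3 -c "
from h import *
tray('pics/t1.png')
goal([600,127,6])"
```

```text
Traceback (most recent call last):
  File "h.py", line 30, in tray
    cs,_=cv2.findContours(m,cv2.RETR_EXTERNAL,cv2.CHAIN_APPROX_NONE);k=max(cs,key=cv2.contourArea)
                                                                       ~~~^^^^^^^^^^^^^^^^^^^^^^^^
ValueError: max() iterable argument is empty
```

View pics/t1.png

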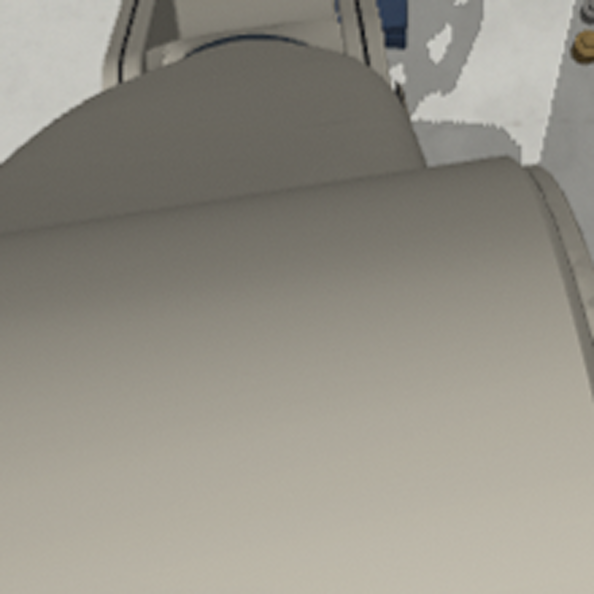

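```bash
python3 -c "
from h import *
cv2.imwrite('pics/s1.png',read_camera('side')); cv2.imwrite('pics/w2.png',read_camera('wrist'))"
```

```text
(no output)
```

View pics/s1.png

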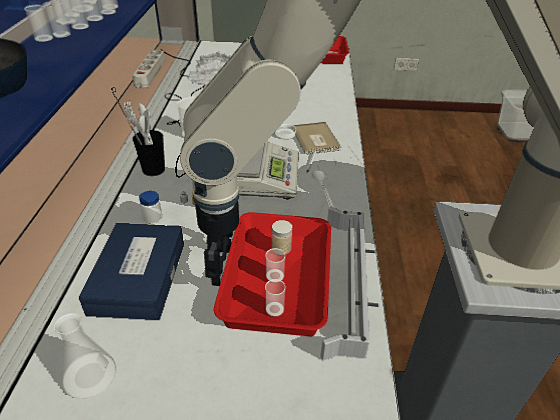

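The top view is blocked by the arm; the side view shows the tray sliding on square, jar and glasses upright, near lip about 30 mm from the plate. I'll measure from the side camera.

```bash
cat >> h.py <<'E'
def trays(im=None):
    if im is None: im=read_camera("side")
    c=get_calibration("side");hs=cv2.cvtColor(im,cv2.COLOR_BGR2HSV)
    m=(((hs[...,0]<8)|(hs[...,0]>172))&(hs[...,1]>150)&(hs[...,2]>60)).astype(np.uint8);m[:190]=0
    cs,_=cv2.findContours(m,cv2.RETR_EXTERNAL,cv2.CHAIN_APPROX_NONE);k=max(cs,key=cv2.contourArea)
    P=np.array([plane(c,p[0],45)[:2] for p in k]);F=np.c_[(P-[386,126.3])@fx[:2],(P-[386,126.3])@fy[:2]]
    n=F[(np.abs(F[:,1]-5)<90)];n=n[n[:,0]<n[:,0].min()+60]
    bins=[n[np.abs(n[:,1]-b)<6][:,0].min() for b in range(-80,91,10)]
    a=np.polyfit(np.arange(-80,91,10),bins,1)
    x0=a[1]; e=[F[np.abs(F[:,0]-b-x0)<6][:,1].min() for b in range(40,150,10)]
    print("near x %.1f slope %.2f deg; right edge y %.1f slope; centre y ~%.1f"%(x0,np.degrees(a[0]),np.median(e),np.median(e)+147))
E
python3 -c "
from h import *
trays(cv2.imread('pics/side0.png'));trays(cv2.imread('pics/s1.png'))
goal([600,127,6])"
```

```text
near x 67.7 slope 0.39 deg; right edge y -130.3 slope; centre y ~16.7
near x 27.9 slope 0.02 deg; right edge y -139.9 slope; centre y ~7.1
pos [623.4 121.    4.9] offset [ 0.945  0.198 -0.044] dr [-0.001 -0.005 -0.   ] F [2.15 1.48 1.77] t 5.0
axes x,y,z cols
 [[-0.999  0.047 -0.001]
 [ 0.047  0.999 -0.   ]
 [ 0.001 -0.    -1.   ]]
```

>>> {"op": "step_arm", "data": {"moves": [{"offset":[0.12,-0.03,0],"dr":[0,0,0],"grip":85},{"offset":[0.3,-0.08,0],"dr":[0,0,0],"grip":85},{"offset":[0.5,-0.13,0],"dr":[0,0,0],"grip":85},{"offset":[0.7,-0.18,0],"dr":[0,0,0],"grip":85},{"offset":[0.85,-0.22,0],"dr":[0,0,0],"grip":85}]}}

```text
clock: 5.5
ee_pos: [601.6, 116.4, 4.9]
tcp_rot: [-0.073, -3.141, 0.0]
ft_force: [3.9, 1.1, 1.5]
grip_width: 85.2
grasp_force: 2.1
```

>>> {"op": "step_arm", "data": {"moves": [{"offset":[0.1,-0.02,0],"dr":[0,0,0],"grip":85},{"offset":[0.18,-0.03,0],"dr":[0,0,0],"grip":85},{"offset":[0.24,-0.03,0],"dr":[0,0,0],"grip":85},{"offset":[0.28,-0.03,0],"dr":[0,0,0],"grip":85},{"offset":[0.3,-0.03,0],"dr":[0,0,0],"grip":85}]}}

```text
clock: 6.0
ee_pos: [594.8, 116.0, 4.9]
tcp_rot: [0.073, 3.141, -0.0]
ft_force: [4.9, 0.1, 0.1]
grip_width: 84.6
grasp_force: 2.2
```

```bash
python3 -c "
from h import *
trays()
goal([585,127,6])"
```

```text
near x -0.8 slope -0.09 deg; right edge y -145.8 slope; centre y ~1.2
pos [594.7 116.    4.9] offset [ 0.409  0.421 -0.043] dr [-0.001  0.001  0.001] F [ 3.49 -0.68  0.55] t 6.05
axes x,y,z cols
 [[-0.999  0.046  0.   ]
 [ 0.046  0.999 -0.   ]
 [-0.    -0.    -1.   ]]
```

>>> {"op": "step_arm", "data": {"moves": [{"offset":[0.04,0,0],"dr":[0,0,0],"grip":85},{"offset":[0.08,0,0],"dr":[0,0,0],"grip":85},{"offset":[0.12,0,0],"dr":[0,0,0],"grip":85},{"offset":[0.16,0,0],"dr":[0,0,0],"grip":85},{"offset":[0.2,0,0],"dr":[0,0,0],"grip":85}]}}

```text
clock: 6.55
ee_pos: [589.7, 116.3, 4.9]
tcp_rot: [0.073, 3.141, 0.0]
ft_force: [4.0, -0.5, 0.7]
grip_width: 84.9
grasp_force: 2.3
```

>>> {"op": "step_arm", "data": {"moves": [{"offset":[0.02,0,0],"dr":[0,0,0],"grip":85},{"offset":[0.04,0,0],"dr":[0,0,0],"grip":85},{"offset":[0.06,0,0],"dr":[0,0,0],"grip":85}]}}

```text
clock: 6.85
ee_pos: [588.2, 116.4, 4.9]
tcp_rot: [0.073, 3.141, 0.0]
ft_force: [4.4, 0.1, 0.3]
grip_width: 84.9
grasp_force: 2.3
```

>>> {"op": "step_arm", "data": {"moves": [{"offset":[0.02,0,0],"dr":[0,0,0],"grip":85},{"offset":[0.04,0,0],"dr":[0,0,0],"grip":85}]}}

```text
clock: 7.05
ee_pos: [587.2, 116.4, 4.9]
tcp_rot: [0.073, 3.141, 0.0]
ft_force: [5.2, -0.4, 2.2]
grip_width: 84.8
grasp_force: 2.4
```

```bash
python3 -c "
from h import *
trays()
goal([585,127,6])"
```

```text
near x -8.2 slope -0.11 deg; right edge y -146.1 slope; centre y ~0.9
pos [587.1 116.4   4.9] offset [ 0.105  0.418 -0.045] dr [ 0.  0. -0.] F [4.16 0.07 1.74] t 7.1
axes x,y,z cols
 [[-0.999  0.047  0.   ]
 [ 0.047  0.999  0.   ]
 [-0.     0.    -1.   ]]
```

>>> {"op": "step_arm", "data": {"moves": [{"offset":[0.02,0,0],"dr":[0,0,0],"grip":85},{"offset":[0.04,0,0],"dr":[0,0,0],"grip":85}]}}

```text
clock: 7.3
ee_pos: [586.2, 116.5, 4.9]
tcp_rot: [0.073, 3.141, 0.0]
ft_force: [5.7, -0.6, 1.8]
grip_width: 85.1
grasp_force: 2.4
```

>>> {"op": "step_arm", "data": {"moves": [{"offset":[0.02,0,0],"dr":[0,0,0],"grip":85},{"offset":[0.03,0,0],"dr":[0,0,0],"grip":85}]}}

```text
clock: 7.5
ee_pos: [585.4, 116.5, 4.9]
tcp_rot: [0.073, 3.141, -0.0]
ft_force: [4.7, -0.0, 0.2]
grip_width: 84.6
grasp_force: 2.4
```

>>> {"op": "step_arm", "data": {"moves": [{"offset":[0.02,0,0],"dr":[0,0,0],"grip":85},{"offset":[0.03,0,0],"dr":[0,0,0],"grip":85}]}}

```text
clock: 7.7
ee_pos: [584.7, 116.5, 4.9]
tcp_rot: [-0.073, -3.141, 0.0]
ft_force: [4.8, -1.0, 0.6]
grip_width: 85.0
grasp_force: 2.4
```

>>> {"op": "step_arm", "data": {"moves": [{"offset":[0.02,0,0],"dr":[0,0,0],"grip":85},{"offset":[0.03,0,0],"dr":[0,0,0],"grip":85}]}}

```text
clock: 7.9
ee_pos: [584.1, 116.6, 4.9]
tcp_rot: [0.073, 3.14, 0.0]
ft_force: [6.5, -0.3, 0.6]
grip_width: 85.0
grasp_force: 3.0
```

>>> {"op": "step_arm", "data": {"moves": [{"offset":[0.02,0,0],"dr":[0,0,0],"grip":85},{"offset":[0.03,0,0],"dr":[0,0,0],"grip":85}]}}

```text
clock: 8.1
ee_pos: [584.1, 116.5, 4.9]
tcp_rot: [0.073, 3.139, 0.0]
ft_force: [9.1, -1.5, -0.7]
grip_width: 85.0
grasp_force: 4.2
```

>>> {"op": "step_arm", "data": {"moves": [{"offset":[0.02,0,0],"dr":[0,0,0],"grip":85},{"offset":[0.03,0,0],"dr":[0,0,0],"grip":85}]}}

```text
clock: 8.3
ee_pos: [584.1, 116.5, 5.0]
tcp_rot: [0.073, 3.137, 0.0]
ft_force: [10.7, -1.5, -3.5]
grip_width: 84.8
grasp_force: 5.3
```

>>> {"op": "step_arm", "data": {"moves": [{"offset":[0.015,0,0],"dr":[0,0,0],"grip":85},{"offset":[0.025,0,0.01],"dr":[0,0,0],"grip":85},{"offset":[0.025,0,0.01],"dr":[0,0,0],"grip":85}]}}

```text
clock: 8.6
ee_pos: [584.2, 116.6, 5.0]
tcp_rot: [0.073, 3.136, 0.001]
ft_force: [11.5, -3.4, -3.1]
grip_width: 85.3
grasp_force: 5.7
```

>>> {"op": "step_arm", "data": {"moves": [{"offset":[0.015,0,0.005],"dr":[0,0,0],"grip":85},{"offset":[0.015,0,0.005],"dr":[0,0,0],"grip":85},{"offset":[0.015,0,0.005],"dr":[0,0,0],"grip":85}]}}

```text
clock: 8.9
ee_pos: [584.2, 116.6, 5.0]
tcp_rot: [0.073, 3.135, 0.001]
ft_force: [12.3, -2.3, -2.5]
grip_width: 84.9
grasp_force: 6.1
```

>>> {"op": "step_arm", "data": {"moves": [{"offset":[0.01,0,0],"dr":[0,0,0],"grip":85},{"offset":[0.01,0,0],"dr":[0,0,0],"grip":85},{"offset":[0.01,0,0],"dr":[0,0,0],"grip":85},{"offset":[0.01,0,0],"dr":[0,0,0],"grip":85},{"offset":[0.01,0,0],"dr":[0,0,0],"grip":85}]}}

```text
clock: 9.4
ee_pos: [584.2, 116.6, 5.0]
tcp_rot: [0.073, 3.135, 0.001]
ft_force: [13.0, -2.6, -3.6]
grip_width: 84.9
grasp_force: 6.5
```

>>> {"op": "step_arm", "data": {"moves": [{"offset":[0,0,0],"dr":[0,0,0],"grip":85},{"offset":[0,0,0],"dr":[0,0,0],"grip":85},{"offset":[0,0,0],"dr":[0,0,0],"grip":85},{"offset":[0,0,0],"dr":[0,0,0],"grip":85},{"offset":[0,0,0],"dr":[0,0,0],"grip":85}]}}

```text
clock: 9.9
ee_pos: [584.2, 116.6, 5.0]
tcp_rot: [0.073, 3.135, 0.001]
ft_force: [12.1, -2.9, -3.1]
grip_width: 84.9
grasp_force: 6.5
```

```bash
python3 -c "
from h import *
trays()
goal([600,116,6])"
```

```text
near x -10.9 slope -0.39 deg; right edge y -146.1 slope; centre y ~0.9
pos [584.2 116.6   5. ] offset [-0.633  0.007 -0.036] dr [ 0.005  0.041 -0.001] F [12.76 -2.62 -3.01] t 9.95
axes x,y,z cols
 [[-0.999  0.047  0.006]
 [ 0.047  0.999  0.   ]
 [-0.006  0.001 -1.   ]]
```

>>> {"op": "step_arm", "data": {"moves": [{"offset":[-0.1,0,0],"dr":[0,0,0],"grip":85},{"offset":[-0.25,0,0],"dr":[0,0,0],"grip":85},{"offset":[-0.5,0,0],"dr":[0,0,0],"grip":85},{"offset":[-0.9,0,0],"dr":[0,0,0],"grip":85},{"offset":[-0.9,0,0],"dr":[0,0,0],"grip":85}]}}

```text
clock: 10.45
ee_pos: [605.0, 115.7, 4.5]
tcp_rot: [0.073, 3.14, 0.0]
ft_force: [0.8, -0.1, 0.2]
grip_width: 85.2
grasp_force: 0.0
```

>>> {"op": "step_arm", "data": {"moves": [{"offset":[0,0,-1.2],"dr":[0,0,0],"grip":85},{"offset":[0,0,-2.8],"dr":[0,0,0],"grip":85},{"offset":[0,0,-4.4],"dr":[0,0,0],"grip":85},{"offset":[0,0,-6],"dr":[0,0,0],"grip":85},{"offset":[0,0,-7],"dr":[0,0,0],"grip":85}]}}

```text
clock: 10.95
ee_pos: [604.4, 115.8, 182.6]
tcp_rot: [0.073, 3.138, 0.001]
ft_force: [1.0, 0.4, -1.5]
grip_width: 85.0
grasp_force: 0.0
```

Run:
```python
from h import *
trays();print(sense()["joint_positions"].round(2))
goal([472,42,180])
c=get_calibration("wrist");im=read_camera("wrist");cv2.imwrite("pics/w3.png",im)
print(proj(c,[472,42,69]))
```

```text
near x -10.9 slope -0.39 deg; right edge y -146.4 slope; centre y ~0.6
[ 0.17  0.46  1.69 -0.    0.99 -1.35]
pos [606.3 116.1 186. ] offset [ 5.231 -3.213  0.195] dr [0.012 0.054 0.   ] F [ 1.1  -0.    2.43] t 11.0
axes x,y,z cols
 [[-0.999  0.046  0.008]
 [ 0.046  0.999  0.001]
 [-0.008  0.002 -1.   ]]
[173.67800403  34.00356344]
```

View pics/w3.png

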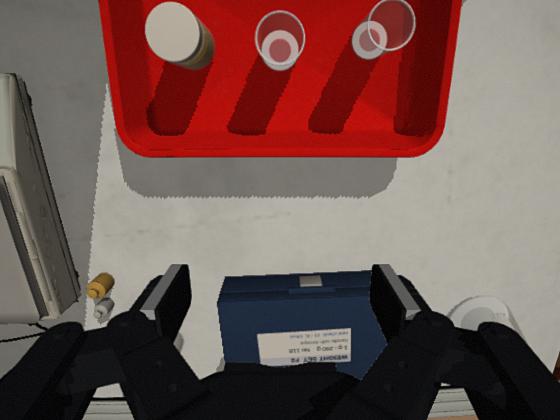

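The wrist view shows the jar cap at (172,31), close to the predicted (174,34). The glasses are upright and the tray is home.

>>> {"op": "step_arm", "data": {"moves": [{"offset":[1,-0.6,0],"dr":[0,0,0.8],"grip":85},{"offset":[2,-1.3,0],"dr":[0,0,1.7],"grip":85},{"offset":[3.2,-2,0],"dr":[0,0,2.7],"grip":85},{"offset":[4.4,-2.7,0],"dr":[0,0,3.7],"grip":85},{"offset":[5.3,-3.25,0],"dr":[0,0,4.7],"grip":85}]}}

```text
clock: 11.55
ee_pos: [464.5, 39.9, 178.2]
tcp_rot: [-1.089, -2.944, 0.002]
ft_force: [0.5, -0.7, -1.4]
grip_width: 85.2
grasp_force: 0.0
```

>>> {"op": "step_arm", "data": {"moves": [{"offset":[0,0,0],"dr":[0,0,1],"grip":85},{"offset":[0,0,0],"dr":[0,0,2],"grip":85},{"offset":[0,0,0],"dr":[0,0,3],"grip":85},{"offset":[0,0,0],"dr":[0,0,4],"grip":85},{"offset":[0,0,0],"dr":[0,0,5],"grip":85}]}}

```text
clock: 12.05
ee_pos: [466.6, 40.6, 178.5]
tcp_rot: [-2.031, -2.395, 0.002]
ft_force: [-0.1, -1.0, 0.4]
grip_width: 84.9
grasp_force: 0.0
```

>>> {"op": "step_arm", "data": {"moves": [{"offset":[0,0,0],"dr":[0,0,1],"grip":85},{"offset":[0,0,0],"dr":[0,0,1.55],"grip":85},{"offset":[0,0,0],"dr":[0,0,1.55],"grip":85},{"offset":[0,0,0],"dr":[0,0,1.55],"grip":85}]}}

```text
clock: 12.45
ee_pos: [467.0, 40.6, 178.9]
tcp_rot: [-2.27, -2.171, 0.002]
ft_force: [0.2, -0.9, -0.3]
grip_width: 85.2
grasp_force: 0.0
```

Run:
```python
from h import *
goal([470.5,41.5,55],fx)
s=sense();c=get_calibration("wrist");im=read_camera("wrist");cv2.imwrite("pics/w4.png",im)
print(proj(c,[470.5,41.5,69]),s["joint_positions"].round(2))
hsv=cv2.cvtColor(im,cv2.COLOR_BGR2HSV)
red=((hsv[...,0]<8)|(hsv[...,0]>172))&(hsv[...,1]>120)
m=cv2.inRange(hsv,(0,0,150),(179,80,255))
n,l,st,ce=cv2.connectedComponentsWithStats(m)
for i in range(1,n):
    if 300<st[i,4]<30000: print(st[i],ce[i].round(),plane(c,ce[i],69).round(1))
im2=cv2.resize(im,None,fx=1,fy=1)
```

```text
pos [467.   40.6 178.9] offset [0.042 0.146 4.954] dr [-0.01   0.001  0.015] F [ 0.15 -0.94 -0.31] t 12.45
axes x,y,z cols
 [[ 0.044  0.999 -0.001]
 [ 0.999 -0.044 -0.   ]
 [-0.    -0.001 -1.   ]]
[285.00150994 201.18926513] [0.06 0.27 2.01 0.   0.86 0.11]
[ 102    0   55  236 4668] [130. 104.] [353.7 125.6  69. ]
[ 148    0   31  242 1637] [163. 119.] [377.6 112.6  69. ]
[261   0  37  25 670] [279.  12.] [472.  183.2  69. ]
[267  76  49  51 323] [292. 102.] [478.8 120.9  69. ]
[271  84  37  38 734] [289. 102.] [476.9 120.6  69. ]
[ 261  179   49   46 1790] [285. 201.] [470.2  41.6  69. ]
[227 307  27  54 346] [239. 330.] [420.1 -88.3  69. ]
[515 318  45  33 442] [534. 336.] [ 717.5 -111.6   69. ]
[  0 327  35  17 347] [ 13. 338.] [186.1 -92.1  69. ]
[ 303  331   82   39 1680] [340. 348.] [ 519.2 -114.3   69. ]
[427 383  49  37 348] [448. 397.] [ 639.1 -187.8   69. ]
```

View pics/w4.png

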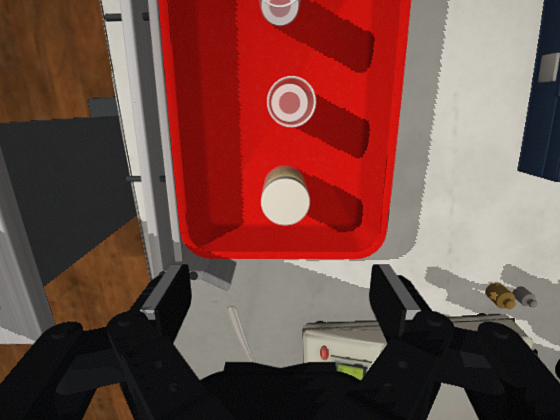

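The wrist view shows the jar cap at (285,201), exactly where predicted, with its centre at (470.2, 41.6). I can go straight down and grip.

>>> {"op": "step_arm", "data": {"moves": [{"offset":[0.04,0.14,1.2],"dr":[0,0,0],"grip":85},{"offset":[0.04,0.14,2.6],"dr":[0,0,0],"grip":85},{"offset":[0.04,0.14,4],"dr":[0,0,0],"grip":85},{"offset":[0.04,0.14,5.2],"dr":[0,0,0],"grip":85},{"offset":[0.04,0.14,6],"dr":[0,0,0],"grip":85}]}}

```text
clock: 13.0
ee_pos: [470.0, 41.4, 27.4]
tcp_rot: [-2.27, -2.17, 0.003]
ft_force: [-0.7, -0.6, 0.3]
grip_width: 85.2
grasp_force: 0.0
```

>>> {"op": "step_arm", "data": {"grip_force": 25, "moves": [{"offset":[0,0,0],"dr":[0,0,0],"grip":60},{"offset":[0,0,0],"dr":[0,0,0],"grip":48},{"offset":[0,0,0],"dr":[0,0,0],"grip":45},{"offset":[0,0,0],"dr":[0,0,0],"grip":42},{"offset":[0,0,0],"dr":[0,0,0],"grip":36}]}}

```text
clock: 13.5
ee_pos: [471.9, 41.6, 30.8]
tcp_rot: [2.271, 2.168, 0.003]
ft_force: [-1.4, -0.2, 7.4]
grip_width: 41.3
grasp_force: 24.8
```

>>> {"op": "step_arm", "data": {"grip_force": 25, "moves": [{"offset":[0,0,0],"dr":[0,0,0],"grip":30},{"offset":[0,0,0],"dr":[0,0,0],"grip":30},{"offset":[0,0,0],"dr":[0,0,0],"grip":30}]}}

```text
clock: 13.8
ee_pos: [471.9, 41.6, 30.8]
tcp_rot: [2.271, 2.168, 0.003]
ft_force: [-1.0, -0.1, 7.1]
grip_width: 41.5
grasp_force: 24.8
```

>>> {"op": "step_arm", "data": {"grip_force": 25, "moves": [{"offset":[0,0,-0.3],"dr":[0,0,0],"grip":30},{"offset":[0,0,-0.9],"dr":[0,0,0],"grip":30},{"offset":[0,0,-1.8],"dr":[0,0,0],"grip":30},{"offset":[0,0,-3],"dr":[0,0,0],"grip":30},{"offset":[0,0,-4.2],"dr":[0,0,0],"grip":30}]}}

```text
clock: 14.3
ee_pos: [470.8, 41.5, 136.1]
tcp_rot: [-2.272, -2.169, 0.0]
ft_force: [0.2, 0.0, -0.2]
grip_width: 41.5
grasp_force: 25.5
```

```bash
python3 -c "
from h import *
goal([650,-214.5,140],fx)
trays()
print(sense()['grip_width'],sense()['grasp_force'])"
```

```text
pos [470.8  41.5 136.1] offset [-9.894  7.637 -0.157] dr [-0.  0.  0.] F [ 0.22  0.05 -0.2 ] t 14.3
axes x,y,z cols
 [[ 0.046  0.999 -0.   ]
 [ 0.999 -0.046 -0.   ]
 [-0.    -0.    -1.   ]]
near x -10.8 slope -0.31 deg; right edge y -146.4 slope; centre y ~0.6
41.391933077771505 25.462889671325684
```

>>> {"op": "step_arm", "data": {"moves": [{"offset":[-0.6,0.45,0],"dr":[0,0,0],"grip":30},{"offset":[-1.6,1.2,0],"dr":[0,0,0],"grip":30},{"offset":[-2.7,2.1,0],"dr":[0,0,0],"grip":30},{"offset":[-3.8,2.9,0],"dr":[0,0,0],"grip":30},{"offset":[-4.9,3.8,0],"dr":[0,0,0],"grip":30}]}}

```text
clock: 14.85
ee_pos: [560.7, -86.5, 135.2]
tcp_rot: [2.272, 2.169, 0.001]
ft_force: [0.9, -0.3, -0.1]
grip_width: 41.4
grasp_force: 25.5
```

>>> {"op": "step_arm", "data": {"moves": [{"offset":[-1.1,0.85,0],"dr":[0,0,0],"grip":30},{"offset":[-2.2,1.7,0],"dr":[0,0,0],"grip":30},{"offset":[-3.3,2.5,0],"dr":[0,0,0],"grip":30},{"offset":[-4.3,3.3,0],"dr":[0,0,0],"grip":30},{"offset":[-4.9,3.8,0],"dr":[0,0,0],"grip":30}]}}

```text
clock: 15.35
ee_pos: [650.6, -214.3, 135.3]
tcp_rot: [2.273, 2.167, 0.001]
ft_force: [0.4, 0.7, -0.6]
grip_width: 41.6
grasp_force: 25.5
```

```bash
python3 -c "
from h import *
goal([650,-214.5,100],fx)
cv2.imwrite('pics/s2.png',read_camera('side'))"
```

```text
pos [ 650.6 -214.3  135.3] offset [-0.009 -0.027  1.41 ] dr [ 0.011  0.005 -0.008] F [ 0.38  0.69 -0.6 ] t 15.35
axes x,y,z cols
 [[ 0.048  0.999  0.002]
 [ 0.999 -0.048 -0.001]
 [-0.001  0.002 -1.   ]]
```

View pics/s2.png

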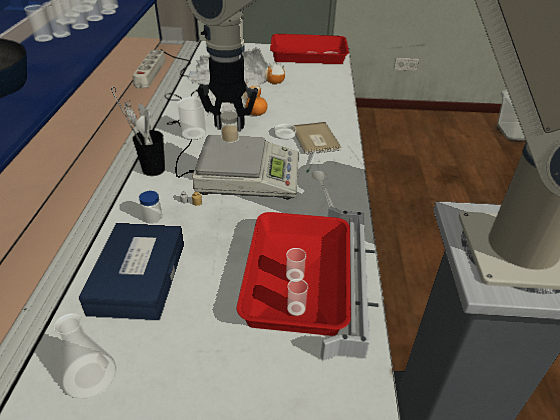

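The side view shows the jar hanging upright over the pan at (230,127). Both glasses stand in the tray, which is home in the fence.

>>> {"op": "step_arm", "data": {"moves": [{"offset":[0,0,0.3],"dr":[0,0,0],"grip":30},{"offset":[0,0,0.7],"dr":[0,0,0],"grip":30},{"offset":[0,0,1.05],"dr":[0,0,0],"grip":30},{"offset":[0,0,1.3],"dr":[0,0,0],"grip":30},{"offset":[0,0,1.4],"dr":[0,0,0],"grip":30}]}}

```text
clock: 15.9
ee_pos: [648.6, -211.2, 98.2]
tcp_rot: [-2.27, -2.169, 0.001]
ft_force: [-0.6, -0.3, -0.7]
grip_width: 41.5
grasp_force: 25.5
```

>>> {"op": "step_arm", "data": {"moves": [{"offset":[0,0,0.03],"dr":[0,0,0],"grip":30},{"offset":[0,0,0.06],"dr":[0,0,0],"grip":30},{"offset":[0,0,0.09],"dr":[0,0,0],"grip":30},{"offset":[0,0,0.12],"dr":[0,0,0],"grip":30}]}}

```text
clock: 16.3
ee_pos: [649.7, -212.2, 96.8]
tcp_rot: [2.272, 2.169, 0.0]
ft_force: [0.3, -1.0, -0.4]
grip_width: 41.5
grasp_force: 25.5
```

>>> {"op": "step_arm", "data": {"moves": [{"offset":[0,0,0.02],"dr":[0,0,0],"grip":30},{"offset":[0,0,0.04],"dr":[0,0,0],"grip":30}]}}

```text
clock: 16.5
ee_pos: [649.5, -212.2, 95.6]
tcp_rot: [2.273, 2.169, 0.0]
ft_force: [-0.1, 0.1, -0.9]
grip_width: 41.6
grasp_force: 25.5
```

>>> {"op": "step_arm", "data": {"moves": [{"offset":[0,0,0.02],"dr":[0,0,0],"grip":30},{"offset":[0,0,0.04],"dr":[0,0,0],"grip":30}]}}

```text
clock: 16.7
ee_pos: [649.6, -212.2, 95.5]
tcp_rot: [2.272, 2.169, 0.0]
ft_force: [-3.3, 0.8, 10.1]
grip_width: 41.4
grasp_force: 26.2
```

>>> {"op": "step_arm", "data": {"moves": [{"offset":[0,0,-0.02],"dr":[0,0,0],"grip":30},{"offset":[0,0,-0.02],"dr":[0,0,0],"grip":44},{"offset":[0,0,-0.02],"dr":[0,0,0],"grip":50},{"offset":[0,0,-0.02],"dr":[0,0,0],"grip":65},{"offset":[0,0,-0.02],"dr":[0,0,0],"grip":85}]}}

```text
clock: 17.2
ee_pos: [649.4, -212.1, 94.8]
tcp_rot: [-2.272, -2.169, 0.0]
ft_force: [-0.7, 1.2, 0.1]
grip_width: 76.9
grasp_force: 0.0
```

>>> {"op": "step_arm", "data": {"moves": [{"offset":[0,0,0],"dr":[0,0,0],"grip":85},{"offset":[0,0,-0.4],"dr":[0,0,0],"grip":85},{"offset":[0,0,-1.2],"dr":[0,0,0],"grip":85},{"offset":[0,0,-2.4],"dr":[0,0,0],"grip":85},{"offset":[0,0,-4],"dr":[0,0,0],"grip":85}]}}

```text
clock: 17.7
ee_pos: [648.4, -211.8, 195.0]
tcp_rot: [-2.271, -2.167, 0.002]
ft_force: [1.1, -0.8, 0.6]
grip_width: 84.8
grasp_force: 0.0
```

>>> {"op": "step_arm", "data": {"moves": [{"offset":[-0.7,-1,-1.2],"dr":[0,0,0],"grip":85},{"offset":[2,-1,-1.5],"dr":[0,0,0],"grip":85},{"offset":[3.5,-1,-1.5],"dr":[0,0,0],"grip":85},{"offset":[5,-1,-1.5],"dr":[0,0,0],"grip":85},{"offset":[5,-1,-1.5],"dr":[0,0,0],"grip":85}]}}

```text
clock: 18.2
ee_pos: [630.4, -81.5, 233.7]
tcp_rot: [-2.268, -2.174, -0.002]
ft_force: [-0.6, -0.8, 0.4]
grip_width: 85.1
grasp_force: 0.0
```

Run:
```python
from h import *
im=read_camera("side");cv2.imwrite("pics/s3.png",im);trays(im)
t=read_camera("top");print(sense()["clock"])
v=np.hstack([cv2.resize(im[90:350,170:400],(400,452)),cv2.resize(t[90:320,130:450],(400,452))]);cv2.imwrite("pics/f.png",v)
```

```text
near x -10.9 slope -0.39 deg; right edge y -146.6 slope; centre y ~0.4
18.3
```

View pics/f.png

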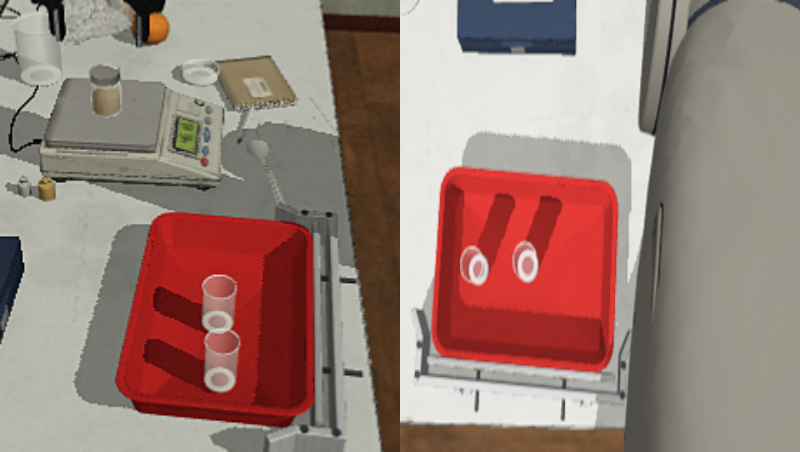

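The jar stands upright on the pan (crop (106,90)), both glasses stand in the tray, and the tray is square against the plate. One last check of the jar's position, then I hand in.

Run:
```python
from h import *
c=get_calibration("side")
p=plane(c,(231,129),133);print("jar top",p,"speed",np.abs(sense()["qvel"]).max())
if np.hypot(p[0]-650,p[1]+214.6)<20: print(close_job())
```

```text
jar top [ 647.40241076 -222.47544143  133.        ] speed 0.036143891726082907
the job is handed in; nothing more can be done
None
```

The job is handed in: I dragged the tray home against the stop plate and held it there for about a second at 12–13 N. The jar stands upright within about 10 mm of the pan's centre by the side camera, and both glasses are standing in the tray. The verdict itself was not shown.

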